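# Start the last coach screw of a boom-stand flange

### The arm

A 7-joint arm with a two-finger parallel gripper is mounted at the origin on the work surface. World frame = base frame: x ahead of the robot, y to its left, z up, the work surface at z = 0. Lengths are in m, angles in rad, forces in N, time in s.
With the tool pointing down it reaches from about 0.425 to 0.95 m from the base axis. Payload 16.7 kg.
Tool frame: the origin (TCP) lies on the centre line of the jaws, within the pads' length; the fingertips stand 11 mm ahead of it and the grasp point (between the pads) lies 8 mm behind it; z points along the fingers, y is the direction in which the jaws open and shut (so a half turn about z gives the same grasp; the last joint's range is limited). The gripper opens to 94 mm and grips with 3 to 60 N. Pads are 16 mm wide; open, the fingers measure 119 mm over their backs; the gripper's body (75 mm by 177 mm) begins 78 mm behind the grasp point.
Start: joints at [1.077, 0.426, 0.074, 1.606, -0.034, 1.111, -0.067], TCP at [0.228, -0.635, 0.216] pointing down, gripper open.
Joint ranges: [-2.85, 2.85], [-0.5, 2.14], [-1.23, 1.37], [0.21, 2.46], [-1.02, 4.16], [0.16, 2.05], [-2.73, 2.73]. Speed limits (rad/s): [1.89, 1.89, 2.39, 2.39, 3.01, 3.01, 3.01].

### API

Orientations are given as a unit quaternion [w, x, y, z].
In Python, from station import r gives the robot as it stands. The module is installed in compiled form; this text tells all that it offers.
- The arm moves only by the tool send_rows, never from a script. Its argument "plan" is a list that holds one entry, the list of rows, each a list of 5 numbers: the closure, from -1 (fully open) to 1 (shut), then the shift along the tool's x, y, z in cm, then the turn about the tool's z in rad. A call has 1 to 12 rows; each row is the pose to reach, as a shift and turn from the pose commanded when the call began, along the tool's axes at that moment; what a row does not reach only later rows make up. A row lasts 1/8 s, in which the tool goes at most 62.5 mm and 10.7 degrees, less where a joint would pass 70% of its speed; a pose out of reach is approached as far as the arm can. A call with a gripper value outside its range is refused whole. The fingers move at their own pace and stop on an object; "squeeze" is the grip in N (left out, the last holds). Time passes only in rows, so rows that repeat a pose let the fingers close. It gives the time, the measured TCP pose, the force and the opening at its end, in the units of the state.
- r.sense(): the state, without advancing time (a new reading comes with each control period).
- r.read_camera(name): name is "scene" or "side" or "wrist"; returns (picture, depth): 384x512x3 uint8, red, green, blue; 384x512 float32, m along the optical axis (not along the pixel's ray), 0 where there is no reading.
- r.get_calibration(name): a dict with "mtx" (3x3 intrinsics, pixels), "world_to_cam" (4x4, takes a point from world to camera coordinates); the wrist camera has in their place "tool_from_camera" (4x4, takes a point from camera to tool coordinates, whose origin is the TCP and whose axes are the flange's). Camera axes: x right, y up, looking along -z (the intrinsics and any distortion apply to the point x, -y, -z); pixel columns grow to the right and rows downward; lengths in m; the calibration is good to about 2 mm. A picture is of the moment at which its call begins: read the wrist's pose just before it. get_calibration takes no time and is no camera call.
- r.job_done(): hands the job in, once; it reports no verdict.
Trained networks look in the newest picture that a camera, given by its name, has taken for a name from the list of things; names that differ only in an ending like _2 or _b are one class to them, and where a whole thing is asked for, a point or a joint stands for the part that bears it (a point fixed in the world has none). Each returns a list of dicts, best first, with "score" (0 to 1); they miss things now and then, are a little off and sometimes report something else, mostly with a low value. They report only what shows in the picture. A call takes as long as a camera call. They do not tell look-alikes from the thing itself.
- r.masks_of(name, camera): "region" (384x512 bool, what is visible of it) and "uv" ([column, row] in pixels, amid what is visible of it).
The state is a dict: "time_s": time; "joints": joint angles; "dq": joint speeds; "tau": joint torques, N m; "eef_pos": TCP position; "eef_rot": TCP orientation; "contact_force": force on the tool from outside, world axes, zero at the start; "ft_torque": the same for the moment, N m; "finger_gap": finger opening in m.
Only numpy, scipy, OpenCV 4.12 (cv2) and the standard library are available. Lean on these libraries where they do the work, as an engineer would, in place of code of your own. Each camera call takes 0.05 s, during which the arm holds its last target. There are 200 camera calls.

### The job

The last coach screw of the microscope boom-stand flange is standing loose in its pilot hole. Take the nut driver from its stand, set its socket fully over the screw's hexagonal head, lean on it firmly but not violently before you turn, and keep pushing while you turn clockwise so that the screw cuts its first thread instead of spinning idle and spoiling the hole: about one turn, some 4 mm deeper, and no further. Turn the screw only with the driver, then put the driver back upright in its stand, let go of it, and leave the other things on the bench where they are.

Things in the scene. Friction and masses are not known exactly. Their poses are not given: they have to be found in the camera images.
- screw_head (a point): Centre of the top of the standing steel coach screw's hexagonal head. Head 17 mm across flats, 19.6 across corners, 7 mm high, top edge chamfered. The point's x axis passes through the middle of a flat, as it does every 60 degrees; z points up. The flange's top is 31 mm below this point at the start. The flange's other three screws are already home.
- sink (a joint): How much deeper the standing screw has gone, m (0 at the start). It bites only while turned clockwise (from above, about 0.2 N m) and pushed down with at least 18 N; 22 to 25 N is good. With less push it spins idle. Each full turn that bites takes it 4.5 mm deeper, so the driver must follow down, still pushing. Turning back does not unscrew it. A push over 60 N splits the board.
- base: Plywood board, 220 x 220 mm, top 38 mm above the bench, that cannot shift; origin at its centre on the bench, axes along its edges. On it lies a round grey flange, 160 mm wide, 10 mm thick, with a 44 mm wide empty hub that rises 34 mm above the flange at its centre. The standing screw is 42.4 mm from the centre along both -x and -y.
- driver_grip (a point): Where to hold the nut driver, on its axis. Red four-sided handle 30 x 30 mm, reaching 32 mm above this point (then a 3 mm cap) and 42 mm below; flats face the point's x and y axes; z points up. Driver 155 mm long, about 0.22 kg. The open lower end of its socket is 120 mm below this point; socket 26.7 mm across outside, 34 mm long.
- driver_socket (a point): Centre of the inner end of the driver's hexagonal socket, on its axis, 110 mm below the grip point. The hollow is 18.2 mm across flats, with a flared mouth 10 mm below this point; the driver's x axis passes through the middle of a flat, as it does every 60 degrees. Fully seated, this point meets the top of the screw's head.
- stand_hole (a point): Centre of the mouth of the round hole in the black tool block (100 x 100 mm, 55 mm high), z up. Hole 31 mm wide with a 3 mm chamfer, 48 mm deep. The driver starts upright in it, socket down on the hole's floor, its grip point then 72 mm above this point. Low hex bits stand 16 mm proud on the block's far edge.
- objective_a_mid (a point): Middle of a loose chrome microscope objective, 35 mm wide, 55 mm high: leave alone.
- objective_b_mid (a point): Middle of a loose chrome microscope objective, 35 mm wide, 48 mm high: leave alone.
- canister: Centre of the underside of a round white wafer canister, 110 mm wide, 45 mm high: leave alone.
- screwdriver: Blue screwdriver lying on the bench, 190 mm long: leave alone.
- screw_tray: Centre of the underside of a blue tray of spare screws, 100 x 80 x 28 mm: leave alone.
- level: Centre of the underside of a yellow spirit level, 150 x 22 x 45 mm: leave alone.
- post: Centre of the underside of the aluminium post of the stand, lying on two wooden cradles, 240 mm long, 40 mm high: leave alone.
- slip (a joint): How far the standing screw has spun idle in its pilot hole, clockwise, without biting, rad (0 at the start). It grows when the screw is turned with too little push; more than about 1 rad (a sixth of a turn) in all spoils the hole. Turning the screw back counts down.
Not all that is in view belongs to the job. Of the things like the part that bears stand_hole, leave any that is orange or turquoise; of the rest the smaller one is meant.

How it is judged:
By the outcome, as a careful person would: the job done as asked, in the order asked, and still so for the second after the job is handed in, with the robot touching nothing.
It also fails if it takes over 72 s, if anything falls off the work surface, if the arm or the gripper's body presses on something with over 40 N, if the wrist force passes 120 N, or if a joint passes its speed limit or range.

## Working session

There is one attempt and no reset: what is moved stays moved. The work goes in short steps, Python scripts to look and compute and a tool call to move; the robot and the scene stay as the last step left them, time stands still between calls to the robot, and variables do not carry over. Pictures are saved under pics/ and viewed, about 8 in all and at most 12, crops included, and the job is handed in when it is done.

Besides the shell and the picture viewer there is one more tool, called after ">>>" as a command line: name --argument value ..., lists and objects as JSON in quotes. send_rows: Moves the arm, as the interface text tells. Its arguments: {"type":"object","properties":{"plan":{"type":"array"},"squeeze":{"type":"number"}},"required":["plan"]}

```bash
mkdir -p pics
cat > h.py <<'E'
from station import r
import numpy as np, cv2
def pts(cam, depth):
    c=r.get_calibration(cam); K=np.array(c["mtx"]); 
    v,u=np.mgrid[0:384,0:512]; d=depth
    P=np.stack([(u-K[0,2])/K[0,0]*d, -(v-K[1,2])/K[1,1]*d, -d, np.ones_like(d)],-1)
    if "world_to_cam" in c: T=np.linalg.inv(np.array(c["world_to_cam"]))
    else:
        s=r.sense(); w,x,y,z=s["eef_rot"]
        from scipy.spatial.transform import Rotation as R
        B=np.eye(4);B[:3,:3]=R.from_quat([x,y,z,w]).as_matrix();B[:3,3]=s["eef_pos"]
        T=B@np.array(c["tool_from_camera"])
    return (P@T.T)[...,:3]
E
python3 - <<'E'
from h import *
s=r.sense(); print({k:np.round(v,3) for k,v in s.items()})
ims=[]
for c in ["scene","side"]:
    im,d=r.read_camera(c); P=pts(c,d); np.save(c+".npy",P)
    print(c,r.get_calibration(c).keys(), np.round(r.get_calibration(c)["mtx"],1).tolist())
    cv2.imwrite(f"pics/{c}0.png",im[...,::-1])
    for n in ["screw_head","base","driver_grip","stand_hole","driver_socket"]:
        for m in r.masks_of(n,c)[:4]:
            g=m["region"]&(d>0); Q=P[g]
            print(n,round(m["score"],2),np.round(m["uv"]),g.sum(),np.round(np.median(Q,0),3),np.round(np.percentile(Q,2,0),3),np.round(np.percentile(Q,98,0),3)) if g.sum() else print(n,"none")
E
```

```text
{'time_s': np.float64(0.0), 'joints': array([ 1.076,  0.427,  0.074,  1.607, -0.034,  1.111, -0.067]), 'dq': array([ 0.001,  0.001,  0.001,  0.001,  0.001, -0.   ,  0.   ]), 'tau': array([ 2.0000e-03, -9.3580e+01,  3.6670e+00, -4.5419e+01, -4.9000e-02,
        2.0000e-02,  0.0000e+00]), 'eef_pos': array([ 0.228, -0.635,  0.216]), 'eef_rot': array([-0.001,  0.985,  0.172, -0.   ]), 'contact_force': array([-0.476, -0.027, -0.469]), 'ft_torque': array([ 0.039,  0.033, -0.004]), 'finger_gap': np.float64(0.094)}
scene dict_keys(['mtx', 'world_to_cam']) [[378.8, 0.0, 252.3], [0.0, 378.8, 194.5], [0.0, 0.0, 1.0]]
screw_head 0.22 [378. 292.] 920 [0.535 0.521 0.038] [0.411 0.487 0.005] [0.641 0.552 0.044]
base 0.91 [278. 251.] 4549 [0.611 0.215 0.041] [0.474 0.079 0.004] [0.727 0.334 0.079]
base 0.36 [198. 160.] 215 [ 0.522 -0.204  0.125] [ 0.501 -0.229  0.042] [ 0.534 -0.194  0.166]
stand_hole 0.97 [232. 142.] 1266 [ 0.344 -0.214  0.071] [ 0.255 -0.295  0.008] [ 0.4   -0.153  0.089]
stand_hole 0.79 [203. 177.] 743 [ 0.537 -0.191  0.055] [ 0.466 -0.254  0.008] [ 0.573 -0.153  0.069]
stand_hol
[... 577 characters left out ...]
river_grip 0.41 [279. 165.] 135 [ 0.509 -0.199  0.126] [ 0.496 -0.221  0.058] [ 0.524 -0.187  0.164]
stand_hole 0.86 [349. 172.] 693 [ 0.264 -0.438  0.064] [ 0.202 -0.545  0.003] [ 0.339 -0.399  0.086]
stand_hole 0.78 [281. 181.] 469 [ 0.503 -0.177  0.052] [ 0.457 -0.265  0.005] [ 0.558 -0.15   0.068]
stand_hole 0.59 [284. 206.] 592 [ 0.407 -0.023  0.053] [ 0.353 -0.102  0.004] [0.467 0.017 0.066]
stand_hole 0.58 [322. 189.] 872 [ 0.31  -0.182  0.068] [ 0.244 -0.289  0.005] [ 0.38  -0.149  0.086]
driver_socket 0.6 [212. 223.] 2267 [0.572 0.229 0.04 ] [0.459 0.087 0.011] [0.718 0.341 0.079]
driver_socket 0.51 [278. 164.] 102 [ 0.508 -0.197  0.136] [ 0.495 -0.214  0.089] [ 0.523 -0.187  0.164]
```

```bash
python3 -c "
import cv2
a=cv2.imread('pics/scene0.png');b=cv2.imread('pics/side0.png')
cv2.imwrite('pics/s_a.png',cv2.resize(a,(800,600)));cv2.imwrite('pics/s_b.png',cv2.resize(b,(800,600)))"
```

```text
(no output)
```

View pics/s_a.png

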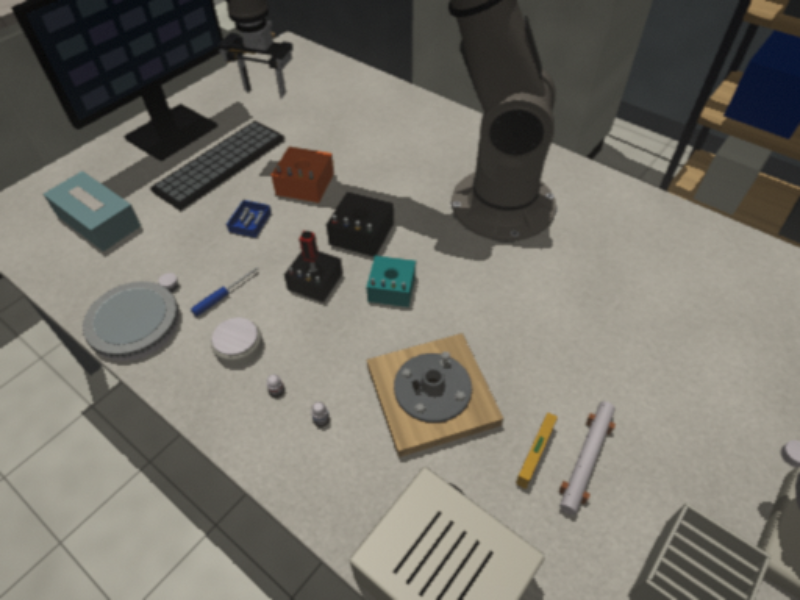

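View pics/s_b.png

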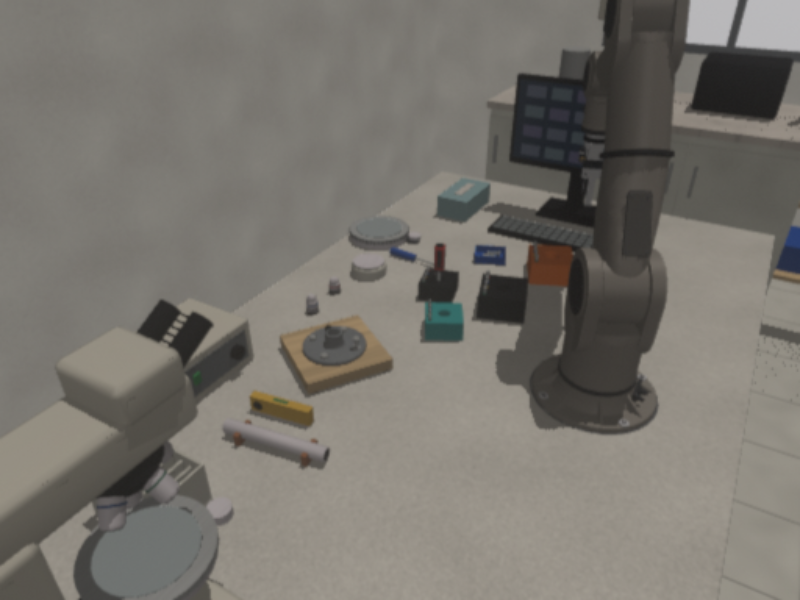

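Scene view (800-px picture): the tool blocks are orange (303,173), large black (362,220), turquoise (391,280) and small black with the red driver (314,272). The choice is the small black one, with the driver near world (0.515,-0.205). The board is at (433,395), with one screw apparently taller than the rest. Next I want a wrist view from above the driver.

Run:
```python
from h import *
c=r.get_calibration("wrist"); print(np.round(c["mtx"],1).tolist(),np.round(c["tool_from_camera"],3).tolist())
P=np.load("scene.npy"); im=cv2.imread("pics/scene0.png")
z=P[...,2]; 
for nm,lo in(("scene",.07),("side",.07)):
    P=np.load(nm+".npy")
    g=(abs(P[...,0]-.6)<.14)&(abs(P[...,1]-.21)<.14)&(P[...,2]>.062)
    n,l,st,ce=cv2.connectedComponentsWithStats(g.astype(np.uint8))
    for i in range(1,n):
        if st[i,4]>3: print(nm,ce[i],st[i,4],np.round(np.median(P[l==i],0),3),P[l==i][:,2].max())
    hd=(P[...,2]>.1)&(abs(P[...,0]-.515)<.06)&(abs(P[...,1]+.2)<.06); print(np.round(np.percentile(P[hd],[2,50,98],axis=0),3))
```

```text
[[343.3, 0.0, 256.0], [0.0, 343.3, 189.1], [0.0, 0.0, 1.0]] [[-0.0, 0.958, 0.288, 0.084], [1.0, 0.001, -0.0, 0.0], [-0.0, 0.288, -0.958, -0.168], [0.0, 0.0, 0.0, 1.0]]
scene [284.85714286 227.60714286] 28 [0.54  0.191 0.079] 0.08383921780536907
scene [275.1299435  242.95480226] 177 [0.605 0.198 0.078] 0.08726474460019573
[[ 0.499 -0.221  0.101]
 [ 0.523 -0.203  0.141]
 [ 0.534 -0.193  0.167]]
side [213.         214.57758621] 116 [0.595 0.204 0.076] 0.08696831504635505
side [227.52941176 217.47058824] 17 [0.532 0.197 0.077] 0.08455207139133691
[[ 0.495 -0.217  0.102]
 [ 0.509 -0.198  0.139]
 [ 0.524 -0.187  0.164]]
```

>>> send_rows --plan '[[[-1,0,0,-6,0],[-1,6,-4,-8.4,0],[-1,41.6,-30.8,-8.4,0],[-1,41.6,-30.8,-8.4,0],[-1,41.6,-30.8,-8.4,0],[-1,41.6,-30.8,-8.4,0],[-1,41.6,-30.8,-8.4,0],[-1,41.6,-30.8,-8.4,0],[-1,41.6,-30.8,-8.4,0],[-1,41.6,-30.8,-8.4,0],[-1,41.6,-30.8,-8.4,0],[-1,41.6,-30.8,-8.4,0]]]'

```text
time_s: 2.1
eef_pos: [0.515, -0.2058, 0.3005]
eef_rot: [0.0, 0.985, 0.171, -0.0]
contact_force: [0.1, 0.3, -0.2]
finger_gap: 0.094
```

Run:
```python
from h import *
s=r.sense(); print({k:np.round(s[k],3) for k in("time_s","eef_pos","eef_rot","contact_force","joints")})
im,d=r.read_camera("wrist"); P=pts("wrist",d); np.save("w1.npy",P)
cv2.imwrite("pics/w1.png",im[...,::-1])
g=P[...,2]
hs=cv2.cvtColor(im,cv2.COLOR_RGB2HSV)
red=((hs[...,0]<8)|(hs[...,0]>172))&(hs[...,1]>120)&(d>0)
top=red&(g>.15); print(red.sum(),top.sum(),np.round(np.percentile(P[red],[1,50,99],axis=0),4))
Q=P[top][:,:2].astype(np.float32)*1000; print("rect",cv2.minAreaRect(Q))
blk=(g>.045)&(g<.06)&(abs(P[...,0]-.52)<.1)&(abs(P[...,1]+.2)<.1)
print("block",cv2.minAreaRect(P[blk][:,:2].astype(np.float32)*1000),np.median(g[blk]))
```

```text
{'time_s': np.float64(2.1), 'eef_pos': array([ 0.515, -0.206,  0.3  ]), 'eef_rot': array([ 0.   ,  0.985,  0.171, -0.   ]), 'contact_force': array([ 0.129,  0.251, -0.244]), 'joints': array([ 0.461,  0.174, -0.225,  1.762,  0.042,  1.211, -1.003])}
1099 716 [[ 0.3064 -0.2636  0.0174]
 [ 0.5235 -0.212   0.158 ]
 [ 0.5655 -0.1429  0.4086]]
rect ((523.3084716796875, -203.57594299316406), (50.12147521972656, 126.2214584350586), 19.74443817138672)
block ((501.14166259765625, -173.70626831054688), (108.14701080322266, 190.22727966308594), 19.32149887084961) 0.05541342981070416
```

View pics/w1.png

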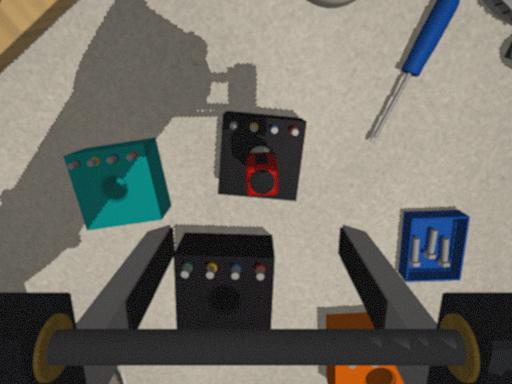

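Wrist view: small black block with the red driver at (262,180), bits at its far edge (row 128). Turquoise block at (118,185), large black at (225,280), orange at (370,340). The handle is nearly square to the image. I'll fit it.

Run:
```python
from h import *
P=np.load("w1.npy"); im=cv2.imread("pics/w1.png"); g=P[...,2]
win=np.zeros(g.shape,bool); win[100:205,210:312]=1
top=win&(g>.152)&(g<.172); Q=P[top]
print("top",top.sum(),np.round(np.percentile(Q,[1,50,99],axis=0),4), cv2.minAreaRect(Q[:,:2].astype(np.float32)*1000))
for lo,hi in((.15,.16),(.156,.1605),(.1605,.17)):
    q=P[win&(g>lo)&(g<hi)]; print(lo,len(q),cv2.minAreaRect(q[:,:2].astype(np.float32)*1000) if len(q)>4 else'')
blk=win&(g>.050)&(g<.059); q=P[blk][:,:2].astype(np.float32)*1000
print("blk",cv2.minAreaRect(q))
cv2.imwrite("pics/c1.png",cv2.resize(im[100:210,205:320],None,fx=5,fy=5,interpolation=cv2.INTER_CUBIC))
```

```text
top 976 [[ 0.5    -0.2286  0.1531]
 [ 0.5173 -0.2118  0.1611]
 [ 0.5325 -0.1956  0.1641]] ((515.6338500976562, -212.21556091308594), (29.909469604492188, 30.49093246459961), 19.9417781829834)
0.15 451 ((515.9619140625, -212.19747924804688), (29.970083236694336, 30.80665397644043), 18.402278900146484)
0.156 421 ((515.3887939453125, -212.38877868652344), (29.690492630004883, 29.917795181274414), 20.946252822875977)
0.1605 505 ((515.3493041992188, -211.74380493164062), (23.82010841369629, 24.89764404296875), 25.648332595825195)
blk ((514.9954223632812, -212.7982177734375), (100.32250213623047, 100.14950561523438), 14.281354904174805)
```

View pics/c1.png

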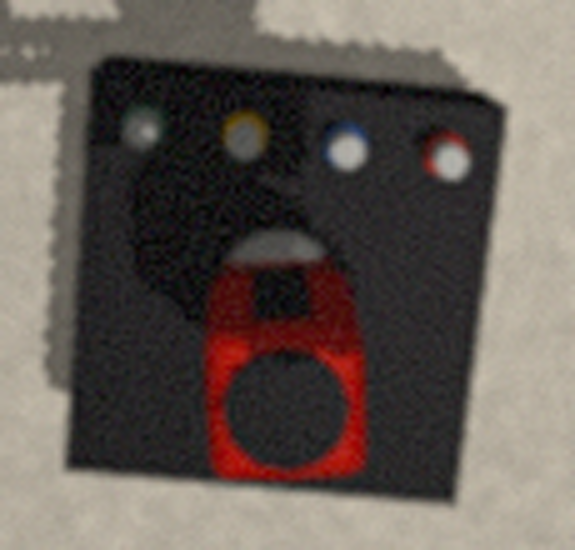

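The small black block is confirmed. The driver is at (0.5155,-0.212) with handle yaw about 20°, which matches the tool yaw. Descending to grasp.

>>> send_rows --plan '[[[-1,-0.17,0.62,0,0],[-1,-0.17,0.62,6,0],[-1,-0.17,0.62,11,0],[-1,-0.17,0.62,15,0],[-1,-0.17,0.62,18.1,0],[-1,-0.17,0.62,18.1,0],[-1,-0.17,0.62,18.1,0],[1,-0.17,0.62,18.1,0],[1,-0.17,0.62,18.1,0],[1,-0.17,0.62,18.1,0],[1,-0.17,0.62,18.1,0],[1,-0.17,0.62,18.1,0]]]' --squeeze 60

```text
time_s: 3.65
eef_pos: [0.5161, -0.2112, 0.1195]
eef_rot: [-0.0, 0.985, 0.172, 0.0]
contact_force: [0.3, 0.4, -0.6]
finger_gap: 0.0476
```

>>> send_rows --plan '[[[1,0,0,0,0],[1,0,0,0,0],[1,0,0,0,0]]]'

```text
time_s: 4.03
eef_pos: [0.5161, -0.2112, 0.1195]
eef_rot: [-0.0, 0.985, 0.172, 0.0]
contact_force: [-0.2, -0.3, -0.6]
finger_gap: 0.0303
```

>>> send_rows --plan '[[[1,0,0,-0.5,0],[1,0,0,-3,0],[1,0,0,-8,0],[1,0,0,-13,0],[1,0,0,-16,0],[1,3,-6,-17,-0.18],[1,5,-11.5,-17,-0.36],[1,8,-17,-17,-0.54],[1,11,-23,-17,-0.72],[1,14,-29,-17,-0.9],[1,16.5,-35,-17,-1.08],[1,18.8,-40.5,-17,-1.26]]]'

```text
time_s: 5.52
eef_pos: [0.5554, 0.2251, 0.2898]
eef_rot: [0.0, 0.693, 0.721, 0.0]
contact_force: [0.9, -0.6, -3.4]
finger_gap: 0.0298
```

```bash
python3 -c "
from h import *
s=r.sense();print(np.round(s['joints'],3),np.round(s['contact_force'],2),s['finger_gap'])"
```

```text
[ 0.013  0.306 -0.63   1.662  0.189  1.236 -0.618] [ 0.89 -0.59 -3.42] 0.02984531575411218
```

>>> send_rows --plan '[[[1,0,0,0,-0.18],[1,0,0,0,-0.36],[1,0,0,1,-0.54],[1,0,0,2,-0.72],[1,0,0,3,-0.9],[1,0,0,4,-1.08],[1,0,0,5,-1.26],[1,0,0,6,-1.44],[1,0,0,6,-1.62],[1,0,0,6,-1.8],[1,0,0,6,-1.98],[1,0,0,6,-2.16]]]'

```text
time_s: 7.02
eef_pos: [0.5555, 0.2231, 0.2296]
eef_rot: [-0.0, -0.309, 0.951, -0.0]
contact_force: [-1.2, 0.4, -3.3]
finger_gap: 0.0297
```

>>> send_rows --plan '[[[1,0,0,0,-0.18],[1,0,0,0,-0.36],[1,0,0,0,-0.54],[1,0,0,0,-0.54],[1,0,0,0,-0.54]]]'

```text
time_s: 7.65
eef_pos: [0.5556, 0.2232, 0.2295]
eef_rot: [-0.0, -0.547, 0.837, -0.0]
contact_force: [0.1, 0.2, -2.5]
finger_gap: 0.0301
```

```bash
cat > look.py <<'E'
from h import *
import sys
n=sys.argv[1]
s=r.sense(); print({k:np.round(s[k],4) for k in("time_s","eef_pos","eef_rot","contact_force","joints")})
im,d=r.read_camera("wrist"); P=pts("wrist",d); np.save(n+".npy",P)
cv2.imwrite(f"pics/{n}.png",im[...,::-1])
for q in("screw_head","driver_socket"):
    for m in r.masks_of(q,"wrist")[:3]:
        g=m["region"]&(d>0); print(q,round(m["score"],2),np.round(m["uv"]),g.sum(),np.round(np.median(P[g],0),4))
E
python3 look.py w2
```

```text
{'time_s': np.float64(7.65), 'eef_pos': array([0.5556, 0.2232, 0.2295]), 'eef_rot': array([-1.000e-04, -5.475e-01,  8.368e-01, -0.000e+00]), 'contact_force': array([ 0.0671,  0.194 , -2.5172]), 'joints': array([ 0.351 ,  0.5223, -1.1415,  1.7187,  0.5019,  1.2314,  1.8148])}
screw_head 0.87 [262. 139.] 264 [0.5368 0.1903 0.0788]
driver_socket 0.81 [253. 257.] 7811 [0.5518 0.2137 0.2666]
```

View pics/w2.png

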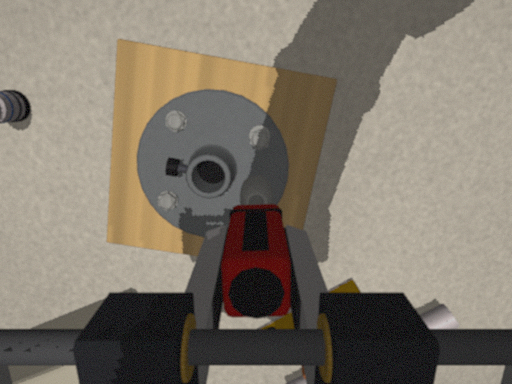

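Wrist view: the standing screw is at (260,137), net depth z=0.0788. The other screws are at (176,121) and (168,202), with the fourth behind the socket. Crop for the hex orientation.

```bash
cat > hx.py <<'E'
import numpy as np,cv2,sys
n=sys.argv[1]; u,v=int(sys.argv[2]),int(sys.argv[3])
P=np.load(n+".npy"); im=cv2.imread(f"pics/{n}.png")
w=np.zeros(P.shape[:2],bool); w[v-22:v+22,u-22:u+22]=1
for lo in(.0765,.077,.0775):
    q=P[w&(P[...,2]>lo)&(P[...,2]<.084)]
    if len(q)<20: continue
    c=(q[:,:2].max(0)+q[:,:2].min(0))/2; e=q[:,:2]-q[:,:2].mean(0)
    # extents along 6 dirs; flat angle a: width minimal at a (mod 60)
    a=np.radians(np.arange(0,60,2.))
    W=[sum(np.ptp(e@[np.cos(t+k),np.sin(t+k)]) for k in(0,np.pi/3,2*np.pi/3))/3 for t in a]
    an=np.arctan2(e[:,1],e[:,0]); rr=np.hypot(*e.T); 
    ph=np.angle((rr**4*np.exp(6j*an)).sum())/6
    print(lo,len(q),"c",np.round(q.mean(0),4),np.round(c,4),"flat yaw",np.degrees(a[np.argmin(W)]),np.round([min(W)*1e3,max(W)*1e3],1),"moment flat yaw",round((np.degrees(ph)+30)%60,1))
cv2.imwrite(f"pics/{n}c.png",cv2.resize(im[v-30:v+30,u-40:u+40],None,fx=9,fy=9,interpolation=cv2.INTER_CUBIC))
E
python3 hx.py w2 260 136
```

```text
0.0765 279 c [0.5372 0.1906 0.0786] [0.5374 0.1908] flat yaw 28.0 [16.9 18.5] moment flat yaw 28.1
0.077 266 c [0.5372 0.1907 0.0787] [0.537  0.1908] flat yaw 28.0 [16.7 18.2] moment flat yaw 27.6
0.0775 241 c [0.5373 0.1907 0.0789] [0.5372 0.1909] flat yaw 36.0 [16.3 17.3] moment flat yaw 30.5
```

View pics/w2c.png

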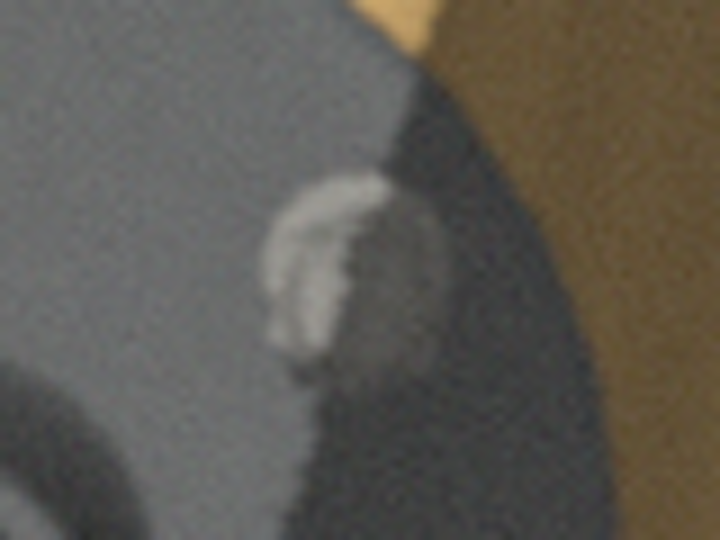

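```bash
cat > tf.py <<'E'
import numpy as np,sys
from scipy.spatial.transform import Rotation as R
n=sys.argv[1]; p=np.array(eval(sys.argv[2])); w,x,y,z=eval(sys.argv[3])
M=R.from_quat([x,y,z,w]).as_matrix(); P=(np.load(n+".npy")-p)@M
g=(abs(P[...,0])<.03)&(abs(P[...,1])<.03)
for a in np.arange(-.04,.12,.008):
    q=P[g&(P[...,2]>a)&(P[...,2]<a+.008)]
    if len(q)>15: print(round(a,3),len(q),"x",np.round(np.percentile(q[:,0],[5,50,97])*1e3,1),"y",np.round(np.percentile(q[:,1],[2,50,98])*1e3,1))
s=np.array([.5372,.1907,.0789]); print("screw in tool mm",np.round((s-p)@M*1e3,1))
E
python3 tf.py w2 "[0.5556,0.2232,0.2295]" "[-1e-4,-.5475,.8368,0]"
python3 - <<'E'
import numpy as np
P=np.load("w2.npy");print(np.round(P[185:215:4,256],3))
E
```

```text
-0.04 2496 x [-10.4  10.   15.6] y [-24.5   0.5  25. ]
-0.032 951 x [ 9.2 14.2 16.1] y [-25.8   0.5  26.2]
-0.024 798 x [ 9.2 14.1 16.2] y [-25.6   0.8  26.3]
-0.016 707 x [ 9.3 14.1 16.1] y [-25.5   0.1  26.3]
-0.008 614 x [ 9.2 14.1 16.1] y [-25.4   0.6  26.1]
0.0 480 x [ 9.3 14.8 16.1] y [-24.1   0.1  24.6]
0.008 298 x [ 9.4 15.4 16.2] y [-17.3   0.4  18. ]
0.016 236 x [13.2 15.5 16.3] y [-15.   -0.2  15.2]
0.024 154 x [14.2 15.3 15.8] y [-13.2   0.1  13.4]
0.056 40 x [5.1 6.1 6.6] y [-3.4  0.8  4.5]
0.064 53 x [3.1 5.7 6.8] y [-4.9  0.1  5.9]
0.072 201 x [-0.5  5.5  9.2] y [-8.3  0.9  9.2]
0.08 328 x [-1.   8.4 12.8] y [-11.6   0.1  12.6]
0.088 84 x [ 5.3 11.9 13.7] y [-11.3   0.5  12.8]
0.096 77 x [ 5.9 12.  13.6] y [-11.7   0.9  12.3]
0.104 61 x [ 5.1 11.9 13.6] y [-11.6   0.1  12.6]
screw in tool mm [ 37.1   3.8 150.6]
[[0.551 0.212 0.145]
 [0.552 0.214 0.148]
 [0.552 0.216 0.152]
 [0.553 0.217 0.157]
 [0.553 0.217 0.167]
 [0.549 0.209 0.2  ]
 [0.549 0.208 0.21 ]
 [0.549 0.209 0.216]]
```

>>> send_rows --plan '[[[1,1,0.1,0,0.18],[1,3.68,0.33,0,0.36],[1,3.68,0.33,1,0.54],[1,3.68,0.33,2.5,0.67],[1,3.68,0.33,2.5,0.67],[1,3.68,0.33,2.5,0.67]]]'

```text
time_s: 8.55
eef_pos: [0.5381, 0.1913, 0.2051]
eef_rot: [0.0, -0.246, 0.969, 0.0]
contact_force: [1.3, -0.1, -2.7]
finger_gap: 0.0302
```

```bash
python3 look.py w3
python3 - <<'E'
import cv2
a=cv2.imread('pics/w3.png');cv2.imwrite('pics/w3c.png',cv2.resize(a[130:250,190:330],None,fx=5,fy=5,interpolation=cv2.INTER_CUBIC))
E
```

```text
{'time_s': np.float64(8.55), 'eef_pos': array([0.5381, 0.1913, 0.2051]), 'eef_rot': array([ 2.000e-04, -2.455e-01,  9.694e-01,  1.000e-04]), 'contact_force': array([ 1.3008, -0.128 , -2.7465]), 'joints': array([ 0.3333,  0.4346, -1.0029,  1.8103,  0.4054,  1.1201,  1.2578])}
driver_socket 0.76 [255. 258.] 7710 [0.5296 0.187  0.2421]
```

View pics/w3c.png

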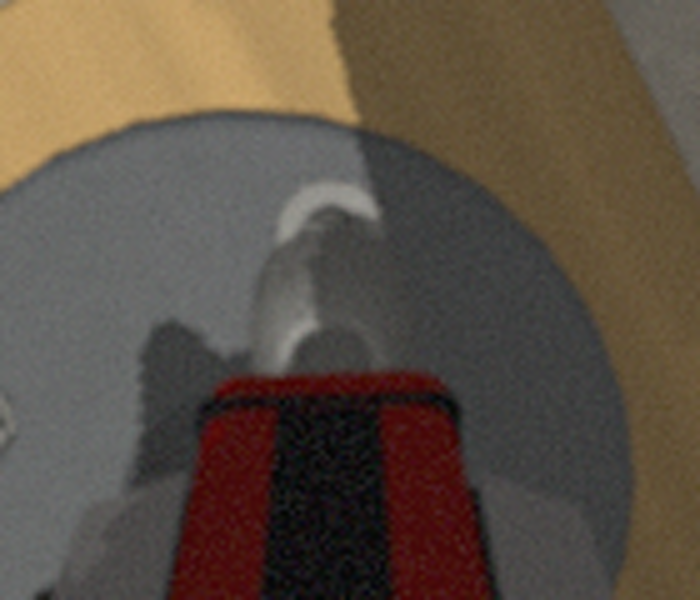

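>>> send_rows --plan '[[[1,0,0,0.6,0],[1,0,0,1.2,0],[1,0,0,1.4,0],[1,0,0,1.4,0]]]'

```text
time_s: 9.2
eef_pos: [0.5379, 0.1909, 0.1903]
eef_rot: [-0.0, -0.244, 0.97, 0.0]
contact_force: [-0.2, 0.4, -2.7]
finger_gap: 0.03
```

>>> send_rows --plan '[[[1,0,0,0.1,0],[1,0,0,0.15,0],[1,0,0,0.15,0]]]'

```text
time_s: 9.57
eef_pos: [0.538, 0.1909, 0.189]
eef_rot: [0.0, -0.244, 0.97, 0.0]
contact_force: [-0.0, -0.6, -2.9]
finger_gap: 0.0299
```

>>> send_rows --plan '[[[1,0,0,0.1,0],[1,0,0,0.2,0],[1,0,0,0.2,0]]]'

```text
time_s: 9.95
eef_pos: [0.538, 0.1909, 0.1869]
eef_rot: [-0.0, -0.244, 0.97, 0.0]
contact_force: [0.3, -0.0, -4.1]
finger_gap: 0.0299
```

>>> send_rows --plan '[[[1,0,0,0.1,0],[1,0,0,0.15,0],[1,0,0,0.15,0]]]'

```text
time_s: 10.32
eef_pos: [0.5381, 0.1911, 0.1858]
eef_rot: [0.0, -0.244, 0.97, 0.0]
contact_force: [-0.6, -0.5, 3.8]
finger_gap: 0.0299
```

>>> send_rows --plan '[[[1,0,0,0,-0.06],[1,0,0,0,-0.12],[1,0,0,0,-0.12]]]'

```text
time_s: 10.7
eef_pos: [0.5381, 0.191, 0.1856]
eef_rot: [0.0, -0.302, 0.953, 0.0]
contact_force: [-0.2, 0.4, 2.2]
finger_gap: 0.0299
```

```bash
python3 -c "
from h import *
s=r.sense();print(np.round(s['contact_force'],2),np.round(s['ft_torque'],3),np.round(s['joints'],3))"
```

```text
[-0.24  0.36  2.24] [ 0.2   -0.018 -0.033] [ 0.338  0.466 -1.016  1.83   0.444  1.095  1.343]
```

>>> send_rows --plan '[[[1,0,0,0,0.1],[1,0,0,0,0.2],[1,0,0,0,0.2]]]'

```text
time_s: 11.08
eef_pos: [0.538, 0.191, 0.1857]
eef_rot: [0.0, -0.205, 0.979, -0.0]
contact_force: [-0.5, 0.3, 2.1]
finger_gap: 0.0301
```

```bash
python3 -c "
from h import *
s=r.sense();print(np.round(s['contact_force'],2),np.round(s['ft_torque'],3),np.round(s['joints'],3))"
```

```text
[-0.49  0.26  2.11] [ 0.243 -0.048 -0.051] [ 0.308  0.447 -0.97   1.831  0.416  1.083  1.166]
```

>>> send_rows --plan '[[[1,0,0,-0.4,0],[1,0,0,-0.5,0.15],[1,0,0,-0.5,0.3],[1,0,0,-0.5,0.44],[1,0,0,-0.5,0.44]]]'

```text
time_s: 11.7
eef_pos: [0.5378, 0.1908, 0.1905]
eef_rot: [-0.0, 0.012, 1.0, -0.0]
contact_force: [-1.2, -0.5, -4.0]
finger_gap: 0.0301
```

```bash
python3 -c "
from h import *
s=r.sense();print(np.round(s['contact_force'],2),np.round(s['ft_torque'],3))"
```

```text
[-1.17 -0.52 -4.01] [ 0.047 -0.167 -0.02 ]
```

>>> send_rows --plan '[[[1,0,0,0.3,0],[1,0,0,0.5,0],[1,0,0,0.5,0]]]'

```text
time_s: 12.08
eef_pos: [0.5378, 0.1908, 0.1852]
eef_rot: [-0.0, 0.013, 1.0, 0.0]
contact_force: [-0.2, -0.6, -3.5]
finger_gap: 0.0297
```

>>> send_rows --plan '[[[1,0,0,0.05,0],[1,0,0,0.1,0],[1,0,0,0.1,0]]]'

```text
time_s: 12.45
eef_pos: [0.538, 0.1909, 0.1845]
eef_rot: [0.0, 0.013, 1.0, 0.0]
contact_force: [-0.1, -0.4, -3.6]
finger_gap: 0.0296
```

```bash
python3 -c "
from h import *
s=r.sense();print(np.round(s['contact_force'],2),np.round(s['ft_torque'],3))"
```

```text
[-0.15 -0.36 -3.58] [ 0.073 -0.108 -0.007]
```

>>> send_rows --plan '[[[1,0,0,0.1,0],[1,0,0,0.2,0],[1,0,0,0.2,0]]]'

```text
time_s: 12.82
eef_pos: [0.5379, 0.1909, 0.1824]
eef_rot: [-0.0, 0.013, 1.0, 0.0]
contact_force: [-1.3, 0.1, -2.5]
finger_gap: 0.0301
```

>>> send_rows --plan '[[[1,0,0,0.05,0],[1,0,0,0.1,0],[1,0,0,0.1,0]]]'

```text
time_s: 13.2
eef_pos: [0.538, 0.1909, 0.1815]
eef_rot: [-0.0, 0.013, 1.0, 0.0]
contact_force: [-1.0, -0.2, -3.5]
finger_gap: 0.0298
```

>>> send_rows --plan '[[[1,0,0,0.05,0],[1,0,0,0.1,0],[1,0,0,0.1,0]]]'

```text
time_s: 13.58
eef_pos: [0.5381, 0.191, 0.181]
eef_rot: [0.0, 0.013, 1.0, -0.0]
contact_force: [-1.7, -0.5, 6.6]
finger_gap: 0.0298
```

>>> send_rows --plan '[[[1,0,0,0.03,0],[1,0,0,0.05,0],[1,0,0,0.05,0]]]'

```text
time_s: 13.95
eef_pos: [0.5382, 0.191, 0.1809]
eef_rot: [0.0, 0.013, 1.0, -0.0]
contact_force: [-2.6, -1.5, 11.4]
finger_gap: 0.0295
```

>>> send_rows --plan '[[[1,0,0,0.05,0],[1,0,0,0.09,0],[1,0,0,0.09,0]]]'

```text
time_s: 14.32
eef_pos: [0.5384, 0.1912, 0.1807]
eef_rot: [0.001, 0.013, 1.0, -0.0]
contact_force: [-5.6, -3.3, 22.1]
finger_gap: 0.0299
```

```bash
python3 -c "
from h import *
s=r.sense();print(np.round(s['contact_force'],2),np.round(s['ft_torque'],3),np.round(s['joints'],3),s['eef_pos'])"
```

```text
[-5.61 -3.29 22.15] [-1.201  1.765 -0.036] [ 0.238  0.419 -0.871  1.839  0.368  1.052  0.767] [0.53842362 0.19117129 0.18068985]
```

>>> send_rows --plan '[[[1,0,0,0.005,0.14],[1,0,0,0.015,0.28],[1,0,0,0.025,0.42],[1,0,0,0.035,0.56]]]'

```text
time_s: 14.82
eef_pos: [0.5385, 0.1912, 0.1806]
eef_rot: [0.001, 0.291, 0.957, 0.0]
contact_force: [-6.8, -4.2, 25.4]
finger_gap: 0.03
```

```bash
python3 -c "
from h import *
s=r.sense();print(np.round(s['contact_force'],2),np.round(s['ft_torque'],3),np.round(s['joints'],3),s['eef_pos'])"
```

```text
[-6.79 -4.19 25.37] [-1.388  2.081  0.142] [ 0.151  0.385 -0.751  1.844  0.305  1.03   0.256] [0.53854386 0.19116933 0.18061042]
```

>>> send_rows --plan '[[[1,0,0,0,0.14],[1,0,0,0,0.28]]]'

```text
time_s: 15.08
eef_pos: [0.5384, 0.1912, 0.1805]
eef_rot: [0.001, 0.422, 0.907, 0.0]
contact_force: [-6.1, -3.5, 23.6]
finger_gap: 0.0294
```

```bash
python3 look.py w4; python3 -c "
from h import *
s=r.sense();print(np.round(s['contact_force'],2),np.round(s['ft_torque'],3),np.round(s['joints'],3),s['eef_pos'])"
```

```text
{'time_s': np.float64(15.075), 'eef_pos': array([0.5384, 0.1912, 0.1805]), 'eef_rot': array([8.000e-04, 4.220e-01, 9.066e-01, 3.000e-04]), 'contact_force': array([-6.0518, -3.4957, 23.5691]), 'joints': array([ 1.0730e-01,  3.7110e-01, -6.9370e-01,  1.8463e+00,  2.7670e-01,
        1.0206e+00,  4.0000e-04])}
driver_socket 0.87 [255. 257.] 7824 [0.5328 0.1972 0.2175]
[-6.45 -3.67 22.71] [-1.18   1.974 -0.057] [ 0.107  0.371 -0.694  1.846  0.277  1.021  0.003] [0.53837003 0.19125144 0.1804919 ]
```

>>> send_rows --plan '[[[1,0,0,0.01,0.15],[1,0,0,0.02,0.3],[1,0,0,0.031,0.45],[1,0,0,0.042,0.6],[1,0,0,0.053,0.75],[1,0,0,0.064,0.9]]]'

```text
time_s: 15.98
eef_pos: [0.5384, 0.1914, 0.1799]
eef_rot: [0.0, 0.774, 0.633, 0.001]
contact_force: [-6.0, -2.6, 22.9]
finger_gap: 0.0295
```

```bash
python3 -c "
from h import *
s=r.sense();print(np.round(s['contact_force'],2),np.round(s['ft_torque'],3),np.round(s['joints'],3),s['eef_pos'])"; python3 look.py w5|tail -1; python3 tf.py w5 "[.5384,.1912,.18]" "[0,.768,.64,0]">/dev/null
```

```text
[-6.03 -2.64 22.87] [-0.974  2.091  0.208] [-0.03   0.338 -0.518  1.855  0.198  0.998 -0.832] [0.53840118 0.19135265 0.1799085 ]
driver_socket 0.71 [253. 258.] 7817 [0.5399 0.2013 0.2171]
```

>>> send_rows --plan '[[[1,0,0,0.011,0.15],[1,0,0,0.022,0.3],[1,0,0,0.032,0.45],[1,0,0,0.043,0.6],[1,0,0,0.054,0.75],[1,0,0,0.065,0.9]]]'

```text
time_s: 16.88
eef_pos: [0.5385, 0.1912, 0.1793]
eef_rot: [0.0, 0.973, 0.233, 0.001]
contact_force: [-5.5, -3.5, 22.9]
finger_gap: 0.0302
```

```bash
python3 -c "
from h import *
s=r.sense();print(np.round(s['contact_force'],2),np.round(s['ft_torque'],3),np.round(s['joints'],3),s['eef_pos'])"
```

```text
[-5.55 -3.49 22.91] [-1.113  1.955  0.147] [-0.163  0.317 -0.353  1.863  0.131  0.982 -1.673] [0.53849875 0.19120651 0.17927378]
```

>>> send_rows --plan '[[[1,0,0,0.011,0.15],[1,0,0,0.022,0.3],[1,0,0,0.032,0.45],[1,0,0,0.043,0.6],[1,0,0,0.054,0.75],[1,0,0,0.06,0.84]]]'

```text
time_s: 17.62
eef_pos: [0.5384, 0.1911, 0.1786]
eef_rot: [-0.0, 0.983, -0.183, 0.001]
contact_force: [-6.8, -3.8, 22.8]
finger_gap: 0.0304
```

```bash
python3 -c "
from h import *
s=r.sense();print(np.round(s['contact_force'],2),np.round(s['ft_torque'],3),np.round(s['joints'],3),s['eef_pos'],s['eef_rot'])"
```

```text
[-6.75 -3.84 22.8 ] [-1.183  2.179  0.174] [-0.284  0.305 -0.206  1.871  0.075  0.972 -2.462] [0.5383736  0.19109499 0.178649  ] [-2.49732638e-04  9.83031842e-01 -1.83433362e-01  7.33039492e-04]
```

>>> send_rows --plan '[[[1,0,0,-0.1,-0.06],[1,0,0,-0.25,-0.12],[1,0,0,-0.8,-0.12],[1,0,0,-1.6,-0.12],[1,0,0,-2.5,-0.2],[1,0,0,-3.5,-0.38],[1,0,0,-3.5,-0.56],[1,0,0,-3.5,-0.74],[1,0,0,-3.5,-0.92],[1,0,0,-3.5,-1.1],[1,0,0,-3.5,-1.28],[1,0,0,-3.5,-1.46]]]'

```text
time_s: 19.12
eef_pos: [0.538, 0.1909, 0.2124]
eef_rot: [0.0, 0.853, 0.522, 0.0]
contact_force: [0.9, 0.3, -2.1]
finger_gap: 0.0299
```

>>> send_rows --plan '[[[1,0,0,0,-0.18],[1,0,0,0,-0.36],[1,0,0,0,-0.54],[1,0,0,0,-0.72],[1,0,0,0,-0.9],[1,0,0,0,-1.08],[1,0,0,0,-1.26],[1,0,0,0,-1.44],[1,0,0,0,-1.62],[1,0,0,0,-1.8],[1,0,0,0,-1.9],[1,0,0,0,-1.9]]]'

```text
time_s: 20.62
eef_pos: [0.5381, 0.1907, 0.2121]
eef_rot: [0.0, 0.074, 0.997, 0.0]
contact_force: [0.4, -0.7, -2.9]
finger_gap: 0.0298
```

>>> send_rows --plan '[[[1,-2,0,0,0],[1,-3.6,0,0,0],[1,-3.6,0,0,0],[1,-3.6,0,0,0]]]'

```text
time_s: 21.12
eef_pos: [0.573, 0.1859, 0.2118]
eef_rot: [-0.0, 0.074, 0.997, 0.0]
contact_force: [-0.5, -0.7, -2.5]
finger_gap: 0.0296
```

```bash
python3 look.py w6; python3 hx.py w6 260 136
```

```text
{'time_s': np.float64(21.125), 'eef_pos': array([0.573 , 0.1859, 0.2118]), 'eef_rot': array([-3.000e-04,  7.350e-02,  9.973e-01,  0.000e+00]), 'contact_force': array([-0.4931, -0.6695, -2.5439]), 'joints': array([ 0.1696,  0.4077, -0.758 ,  1.7418,  0.3079,  1.1156,  0.7387])}
screw_head 0.56 [257. 143.] 329 [0.5371 0.1909 0.0766]
screw_head 0.19 [256. 258.] 7765 [0.562  0.1868 0.2489]
driver_socket 0.7 [254. 260.] 7877 [0.5621 0.1867 0.2488]
0.0765 175 c [0.5377 0.1909 0.0774] [0.5375 0.1907] flat yaw 22.0 [14.7 15.2] moment flat yaw 20.2
0.077 120 c [0.5378 0.1909 0.0777] [0.5373 0.191 ] flat yaw 54.0 [13.3 13.7] moment flat yaw 10.3
0.0775 64 c [0.5378 0.1913 0.078 ] [0.5373 0.1911] flat yaw 22.0 [13.  13.3] moment flat yaw 22.4
```

View pics/w6.png

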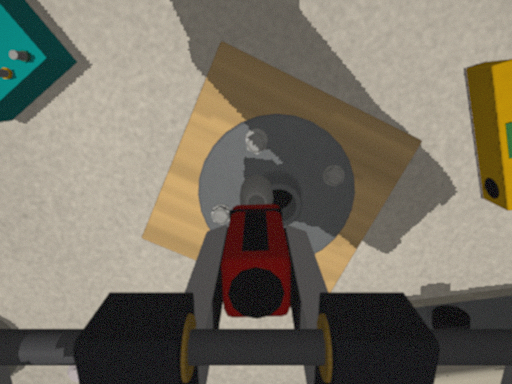

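```bash
sed -i 's/(.0765,.077,.0775)/(.072,.0735,.0742,.075,.0755)/' hx.py; python3 hx.py w6 256 141; sed 's/.0789\]/.0767]/;s/.5372,.1907/.5375,.1909/' tf.py >tf2.py; python3 tf2.py w6 "[.573,.1859,.2118]" "[0,.0735,.9973,0]"|tail -5
```

```text
0.072 320 c [0.5373 0.1908 0.0766] [0.5378 0.1907] flat yaw 26.0 [17.  18.8] moment flat yaw 25.3
0.0735 319 c [0.5374 0.1908 0.0766] [0.5378 0.1907] flat yaw 26.0 [17.  18.8] moment flat yaw 25.6
0.0742 313 c [0.5374 0.1909 0.0766] [0.5378 0.1907] flat yaw 26.0 [16.9 18.7] moment flat yaw 26.5
0.075 285 c [0.5376 0.1908 0.0768] [0.5378 0.1906] flat yaw 24.000000000000004 [16.8 18.2] moment flat yaw 28.2
0.0755 261 c [0.5377 0.1909 0.077 ] [0.5379 0.1907] flat yaw 26.0 [16.7 17.3] moment flat yaw 29.6
0.08 338 x [-1.5  8.  12.7] y [-13.    0.2  11.8]
0.088 79 x [ 4.6 11.9 13.5] y [-12.5  -0.6  11.7]
0.096 72 x [ 5.  11.8 13.4] y [-12.4  -0.2  12.1]
0.104 59 x [ 5.3 11.5 13.6] y [-12.4  -0.6  11. ]
screw in tool mm [ 35.8  -0.3 135.1]
```

>>> send_rows --plan '[[[1,2,0,0,-0.08],[1,3.57,0.01,0,-0.08],[1,3.57,0.01,1,-0.08],[1,3.57,0.01,2,-0.08],[1,3.57,0.01,2.4,-0.08],[1,3.57,0.01,2.6,-0.08],[1,3.57,0.01,2.6,-0.08]]]'

```text
time_s: 22.15
eef_pos: [0.5384, 0.191, 0.1857]
eef_rot: [-0.0, 0.034, 0.999, 0.0]
contact_force: [-0.8, -0.1, -3.2]
finger_gap: 0.0297
```

>>> send_rows --plan '[[[1,0,0,0.15,0],[1,0,0,0.3,0],[1,0,0,0.3,0]]]'

```text
time_s: 22.52
eef_pos: [0.5383, 0.191, 0.1828]
eef_rot: [-0.0, 0.033, 0.999, 0.0]
contact_force: [-0.1, 0.4, -2.6]
finger_gap: 0.0295
```

>>> send_rows --plan '[[[1,0,0,0.15,0],[1,0,0,0.3,0],[1,0,0,0.3,0]]]'

```text
time_s: 22.9
eef_pos: [0.5382, 0.1909, 0.1797]
eef_rot: [-0.0, 0.033, 0.999, -0.0]
contact_force: [-0.0, -0.1, -4.5]
finger_gap: 0.0301
```

>>> send_rows --plan '[[[1,0,0,0.1,0],[1,0,0,0.2,0],[1,0,0,0.25,0],[1,0,0,0.25,0]]]'

```text
time_s: 23.4
eef_pos: [0.5387, 0.1912, 0.1788]
eef_rot: [0.001, 0.033, 0.999, -0.0]
contact_force: [-5.0, -3.3, 18.0]
finger_gap: 0.0296
```

>>> send_rows --plan '[[[1,0,0,0.045,0],[1,0,0,0.045,0],[1,0,0,0.045,0.15],[1,0,0,0.05,0.3],[1,0,0,0.06,0.45],[1,0,0,0.07,0.6],[1,0,0,0.08,0.75],[1,0,0,0.09,0.9]]]'

```text
time_s: 24.4
eef_pos: [0.5385, 0.1911, 0.1782]
eef_rot: [0.001, 0.467, 0.884, 0.0]
contact_force: [-6.5, -3.9, 23.5]
finger_gap: 0.0303
```

```bash
python3 -c "
from h import *
s=r.sense();print(np.round(s['contact_force'],2),np.round(s['ft_torque'],3),np.round(s['joints'],3),s['eef_pos'])"
```

```text
[-6.51 -3.92 23.47] [-1.321  2.367  0.146] [ 0.033  0.354 -0.597  1.852  0.234  1.004 -0.064] [0.53853151 0.19113068 0.17816757]
```

>>> send_rows --plan '[[[1,0,0,0.01,0.15],[1,0,0,0.02,0.3],[1,0,0,0.031,0.45],[1,0,0,0.042,0.6],[1,0,0,0.053,0.75],[1,0,0,0.063,0.9],[1,0,0,0.074,1.05],[1,0,0,0.085,1.2],[1,0,0,0.096,1.35],[1,0,0,0.106,1.5]]]'

```text
time_s: 25.65
eef_pos: [0.5387, 0.1913, 0.1772]
eef_rot: [0.0, 0.944, 0.329, 0.001]
contact_force: [-6.1, -2.6, 22.4]
finger_gap: 0.0297
```

```bash
python3 -c "
from h import *
s=r.sense();print(np.round(s['contact_force'],2),np.round(s['ft_torque'],3),np.round(s['joints'],3),s['eef_pos'])"
```

```text
[-6.11 -2.61 22.36] [-1.09   2.194  0.086] [-0.191  0.316 -0.319  1.866  0.119  0.976 -1.462] [0.53868916 0.19128221 0.17719152]
```

>>> send_rows --plan '[[[1,0,0,0.011,0.15],[1,0,0,0.022,0.3],[1,0,0,0.034,0.45],[1,0,0,0.046,0.62],[1,0,0,0.046,0.62]]]'

```text
time_s: 26.28
eef_pos: [0.5386, 0.1911, 0.1767]
eef_rot: [-0.0, 1.0, 0.026, 0.001]
contact_force: [-7.1, -4.8, 22.2]
finger_gap: 0.0299
```

```bash
python3 -c "
from h import *
s=r.sense();print(np.round(s['contact_force'],2),np.round(s['ft_torque'],3),np.round(s['joints'],3),s['eef_pos'],s['eef_rot'])"
```

```text
[-7.07 -4.79 22.2 ] [-1.391  2.292  0.006] [-0.281  0.307 -0.21   1.872  0.077  0.968 -2.043] [0.53855664 0.19111937 0.17667499] [-3.88485573e-06  9.99661072e-01  2.60256737e-02  6.36447159e-04]
```

>>> send_rows --plan '[[[1,0,0,-0.1,-0.06],[1,0,0,-0.25,-0.12],[1,0,0,-0.8,-0.12],[1,0,0,-1.8,-0.12],[1,0,0,-3.5,-0.12],[1,-2,0,-3.6,-0.12],[1,-3.7,0,-3.6,-0.12],[1,-3.7,0,-3.6,-0.12],[1,-3.7,0,-3.6,-0.12]]]'

```text
time_s: 27.4
eef_pos: [0.5017, 0.189, 0.2113]
eef_rot: [-0.0, 0.996, 0.087, 0.0]
contact_force: [0.6, -0.3, -2.9]
finger_gap: 0.03
```

```bash
python3 look.py w7; sed -i 's/(.072,.0735,.0742,.075,.0755)/(.0705,.0715,.0725)/' hx.py; python3 hx.py w7 257 141; python3 -c "
import numpy as np
P=np.load('w7.npy');q=P[120:170,230:285].reshape(-1,3);f=q[(q[:,2]>.04)&(q[:,2]<.055)];print('flange z',np.median(f[:,2]))
P=np.load('w2.npy');q=P[115:165,230:285].reshape(-1,3);f=q[(q[:,2]>.04)&(q[:,2]<.055)];print('flange z w2',np.median(f[:,2]))"
```

```text
{'time_s': np.float64(27.4), 'eef_pos': array([0.5017, 0.189 , 0.2113]), 'eef_rot': array([-1.000e-04,  9.962e-01,  8.720e-02,  3.000e-04]), 'contact_force': array([ 0.6169, -0.273 , -2.8516]), 'joints': array([-0.2666,  0.2175, -0.2459,  1.9102,  0.0618,  1.0204, -1.9354])}
screw_head 0.65 [265. 142.] 301 [0.5375 0.1898 0.0747]
driver_socket 0.74 [254. 258.] 7585 [0.5122 0.19   0.2486]
0.0705 315 c [0.5377 0.19   0.0745] [0.5373 0.1898] flat yaw 48.00000000000001 [16.9 19.1] moment flat yaw 47.5
0.0715 311 c [0.5376 0.19   0.0745] [0.5373 0.1898] flat yaw 48.00000000000001 [16.9 19.1] moment flat yaw 48.0
0.0725 295 c [0.5377 0.1899 0.0746] [0.5374 0.1898] flat yaw 46.0 [16.9 19. ] moment flat yaw 46.0
flange z 0.04815057702448336
flange z w2 0.04828420377287332
```

>>> send_rows --plan '[[[1,0,0,-3,0],[1,0,4,-4,-0.1],[1,-2,10,-4,-0.17],[1,-3,16,-4,-0.17],[1,-4,22,-4,-0.17],[1,-5,28,-4,-0.17],[1,-5.5,34,-4,-0.17],[1,-5.54,39.67,-4,-0.17],[1,-5.54,39.67,-2,-0.17],[1,-5.54,39.67,0,-0.17],[1,-5.54,39.67,1,-0.17],[1,-5.54,39.67,1,-0.17]]]'

```text
time_s: 29.05
eef_pos: [0.5156, -0.2112, 0.2005]
eef_rot: [-0.0, 0.985, 0.172, -0.0]
contact_force: [-0.3, -0.1, -2.1]
finger_gap: 0.0296
```

```bash
python3 look.py w8
```

```text
{'time_s': np.float64(29.05), 'eef_pos': array([ 0.5156, -0.2112,  0.2005]), 'eef_rot': array([-2.000e-04,  9.852e-01,  1.716e-01, -5.000e-04]), 'contact_force': array([-0.2814, -0.0795, -2.1424]), 'joints': array([ 0.2436,  0.2514,  0.0351,  1.89  , -0.0104,  1.0015, -0.9427])}
screw_head 0.74 [256. 258.] 7764 [ 0.5251 -0.2091  0.2384]
driver_socket 0.74 [257. 258.] 7879 [ 0.525  -0.209   0.2382]
```

View pics/w8.png

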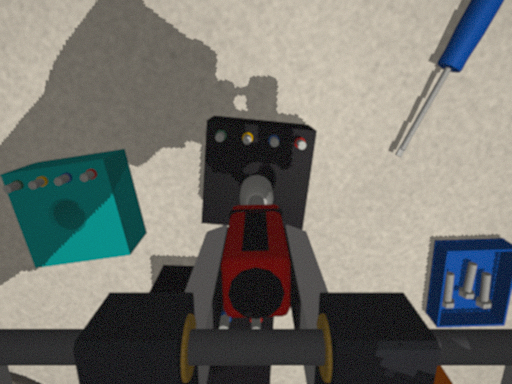

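The block is undisturbed and the socket sits over the hole. Descending back along the lift line.

>>> send_rows --plan '[[[1,0.03,0,1.5,0],[1,0.03,0,3,0],[1,0.03,0,3.6,0],[1,0.03,0,3.6,0]]]'

```text
time_s: 29.7
eef_pos: [0.5157, -0.2112, 0.1642]
eef_rot: [-0.0, 0.985, 0.172, -0.001]
contact_force: [-0.0, -0.1, -2.4]
finger_gap: 0.0299
```

>>> send_rows --plan '[[[1,0,0,1,0],[1,0,0,2.2,0],[1,0,0,3.4,0],[1,0,0,4.1,0],[1,0,0,4.3,0],[1,0,0,4.3,0]]]'

```text
time_s: 30.45
eef_pos: [0.5161, -0.2113, 0.122]
eef_rot: [-0.0, 0.985, 0.172, 0.0]
contact_force: [0.5, 0.1, -2.8]
finger_gap: 0.0295
```

>>> send_rows --plan '[[[1,0,0,0.1,0],[1,0,0,0.2,0],[1,0,0,0.25,0],[1,0,0,0.25,0]]]'

```text
time_s: 30.95
eef_pos: [0.5161, -0.2113, 0.1195]
eef_rot: [0.0, 0.985, 0.171, 0.0]
contact_force: [-0.3, -0.5, -1.7]
finger_gap: 0.0299
```

>>> send_rows --plan '[[[1,0,0,0.05,0],[1,0,0,0.07,0],[1,0,0,0.07,0]]]'

```text
time_s: 31.32
eef_pos: [0.5163, -0.2113, 0.1193]
eef_rot: [0.0, 0.985, 0.171, 0.0]
contact_force: [-2.9, 1.4, 7.7]
finger_gap: 0.0297
```

>>> send_rows --plan '[[[1,0,0,-0.07,0],[1,0,0,-0.07,0],[-0.2,0,0,-0.07,0],[-0.6,0,0,-0.07,0],[-1,0,0,-0.07,0],[-1,0,0,-0.07,0],[-1,0,0,-0.07,0],[-1,0,0,-0.07,0]]]' --squeeze 5

```text
time_s: 32.33
eef_pos: [0.516, -0.2112, 0.1194]
eef_rot: [-0.0, 0.985, 0.172, 0.0]
contact_force: [0.8, -0.0, 1.0]
finger_gap: 0.0866
```

>>> send_rows --plan '[[[-1,0,0,-2,0],[-1,0,0,-6,0],[-1,0,0,-12,0],[-1,0,0,-18,0],[-1,0,0,-18,0],[-1,0,0,-18,0]]]'

```text
time_s: 33.08
eef_pos: [0.5158, -0.2112, 0.2991]
eef_rot: [-0.0, 0.985, 0.172, -0.0]
contact_force: [-0.4, -0.3, -0.4]
finger_gap: 0.0943
```

```bash
python3 look.py w9 | head -1
python3 - <<'E'
import numpy as np,cv2
P=np.load("w9.npy"); g=P[...,2]
win=(abs(P[...,0]-.516)<.05)&(abs(P[...,1]+.212)<.05)
q=P[win&(g>.15)&(g<.172)]; print(len(q),np.round(np.percentile(q,[1,50,99],axis=0),4),cv2.minAreaRect(q[:,:2].astype(np.float32)*1000))
E
```

```text
{'time_s': np.float64(33.075), 'eef_pos': array([ 0.5158, -0.2112,  0.2991]), 'eef_rot': array([-1.000e-04,  9.852e-01,  1.716e-01, -1.000e-04]), 'contact_force': array([-0.3856, -0.3348, -0.4153]), 'joints': array([ 0.2368,  0.1675,  0.0416,  1.7714, -0.0075,  1.2031, -0.9455])}
1003 [[ 0.4992 -0.228   0.1509]
 [ 0.5169 -0.2114  0.1598]
 [ 0.5321 -0.1957  0.1634]] ((514.822265625, -212.0772705078125), (30.56778335571289, 29.40815544128418), 19.492103576660156)
```

View pics/w9.png

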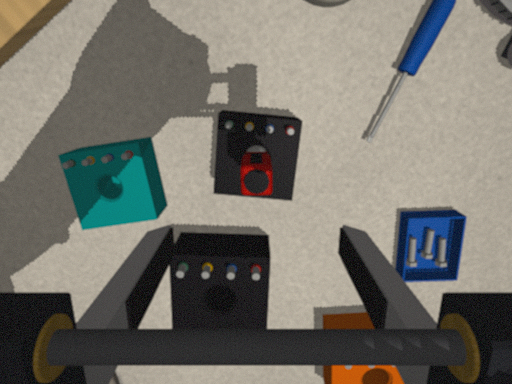

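The driver stands upright in its stand at (257,180), same pose as at the start; the other things are where they were and the gripper is clear. Handing in.

```bash
python3 -c "
from station import r
print(r.job_done())"
```

```text
the job is handed in; nothing more can be done
None
```

The screw is about 4 mm deeper and the driver is back upright in its stand. I handed the job in at about 33 s, with the gripper open and clear.

- **Seating:** My first guess at the socket's angle was 30° out. It met the screw head with about 6 N, and I tried a small turn both ways before lifting and re-indexing. It then seated fully.
- **Turning:** I turned clockwise in two strokes, lifting and re-indexing by half a turn in between. The push was about 25–26 N, up to about 28 N early in the first stroke.
- **Depth:** The tool height under load gave 4.0 mm of sink and the camera gave 4.1 mm.
- **Slip:** The head's angle suggests about 340° of turn, against 320–328° worth of sink. That leaves up to about 0.3 rad of idle slip, close to the measuring error and below the 1 rad limit.
- **Stand:** After release, the last picture shows the driver's position and angle unchanged within about 1 mm. The things in that view have not moved. I did not re-image the objectives, canister, level or post at the end, but the arm never came near them.

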